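# Tidy the whetstones after a sharpening class

### The job

The sharpening class is over: lay the two oblong pocket stones flat, side by side, on the floor of the oblong tray and the two round puck stones flat in the round dish, and seat the plate-backed bench stone fully home on the holder, with both of its dowel pins through the plate's two holes. The stones are brittle, so set each one down without dropping it, and do not push away or knock over the paste tin or the drinking glass.

Things in the scene. Friction and masses are not known exactly. Their poses are not given: they have to be found in the camera images.
- pocket_a_mid (a point): pocket whetstone a: a plain oblong block 80 x 32 x 26 mm high, terracotta below, paler on top (two alike, interchangeable). Point at its centre, 13 mm above its underside; x along its 80 mm length, y across its 32 mm width, z up. Loose, 100 to 210 g.
- pocket_b_mid (a point): pocket whetstone b: a plain oblong block 80 x 32 x 26 mm high, terracotta below, paler on top (two alike, interchangeable). Point at its centre, 13 mm above its underside; x along its 80 mm length, y across its 32 mm width, z up. Loose, 100 to 210 g.
- puck_a_mid (a point): round puck whetstone a: a plain disc 44 mm in diameter, 28 mm high, same materials as the pocket stones (two alike, interchangeable). Point at its centre, 14 mm above its underside; z up. Loose, 70 to 140 g.
- puck_b_mid (a point): round puck whetstone b: a plain disc 44 mm in diameter, 28 mm high, same materials as the pocket stones (two alike, interchangeable). Point at its centre, 14 mm above its underside; z up. Loose, 70 to 140 g.
- bench_stone_mid (a point): plate-backed bench stone: steel plate 160 x 44 x 6 mm with a dark grey stone 104 x 44 x 22 mm fixed on its middle; 28 mm high, 44 wide throughout. Two round through holes, 14 mm diameter, in the bare plate ends, on the centre line 66 mm either side of the middle. Point at its centre, 14 mm above its underside; y along its length, x across, z up. Same after a half turn. Loose, 280 to 560 g.
- tray_floor (a point): oblong shallow dark metal tray, fixed: inside 104 mm (x) by 136 mm (y); 4 mm thick rim, 5 mm above its floor, 9 mm above the table. Point at the centre of its floor (4 mm above the table); x along its shorter side, y along its longer side, z up. Room for two pocket stones, e.g. each along x, centres 36 mm either side of the middle in y.
- dish_floor (a point): round shallow dark metal dish, fixed: inside diameter 144 mm; 4 mm thick rim, 5 mm above its floor, 9 mm above the table. Point at the centre of its floor (4 mm above the table), z up. Room for two pucks, e.g. centres 37 mm either side of the middle.
- holder_top (a point): sharpening holder, fixed: grey block 176 x 56 mm, top 16 mm above the table. Two upright steel dowel pins, 10 mm diameter, on its centre line 66 mm either side of the middle rise 16 mm above the top, the last 7 mm tapering to a 4 mm tip. Point at the centre of the top face; y along its length (through both pins), x across, z up. Seated, the bench stone's plate lies flat on the top face.
- paste_tin: bystander: a small round closed metal tin, 50 mm in diameter, 28 mm high, standing loose near the far side. Origin at the centre of its underside.
- tumbler: bystander: an empty drinking glass, 66 mm across its rim, 75 mm high, standing loose near the robot. Origin at the centre of its underside.
There are look-alikes about, which are no part of the job. What is shaped like the part that bears pocket_a_mid but green is not meant.

How it is judged:
By the outcome, as a careful person would: the job done as asked, in the order asked, and still so for the second after the job is handed in, with the robot touching nothing.
It also fails if it takes over 128 s, if anything falls off the work surface, if the arm or the gripper's body presses on something with over 40 N, if the wrist force passes 120 N, or if a joint passes its speed limit or range.

### The arm

A 6-joint arm with a two-finger parallel gripper is mounted at the origin on the work surface. World frame = base frame: x ahead of the robot, y to its left, z up, the work surface at z = 0. Lengths are in m, angles in degrees, forces in N, time in s.
With the tool pointing down it reaches from about 0.3 to 0.75 m from the base axis. Payload 8.5 kg.
Tool frame: the origin (TCP) lies between the finger pads; the fingertips stand env.finger_overhang ahead of it and the grasp point (between the pads) lies 2 mm behind it (env.finger_overhang is the distance from the TCP to the fingertips, in m); z points along the fingers, y is the line along which they close (so a half turn about z gives the same grasp; the last joint's range is limited). The gripper opens to 85 mm and grips with 20 to 120 N. Pads are 22 mm wide; open, the fingers measure 114 mm over their backs; the gripper's body (76 mm by 85 mm) begins 54 mm behind the grasp point. The pads swing forward as they close: fully open they stand 13 mm farther back than shut.
Start: joints at [-87.508, 21.807, 74.336, -0, 83.858, -12.336], TCP at [0.141, -0.532, 0.248] pointing down, gripper open.
Joint ranges: [-178.18, 178.18], [-50.72, 133.34], [12.68, 142.11], [-81.47, 261.47], [9.98, 163.14], [-165.26, 165.26]. Speed limits (degrees/s): [136.94, 136.94, 180, 180, 180, 180].

### API

Orientations are given as a 3x3 rotation matrix whose columns are the frame's x, y, z axes.
In Python, from rig import env gives the robot as it stands. The module is installed in compiled form; this text tells all that it offers.
- The arm moves only by the tool jog_arm, never from a script. Its arguments are lists of equal length, an entry for each row: "hand": the finger opening in m, from 0 to 0.0854; "travel": the shift along the world's x, y, z in m, a list of three; "yaw": the turn about the world's z in rad. A call has exactly 5 rows; each row shifts and turns the commanded pose from where the row before left it; what a row does not reach is not made up. A row lasts 1/8 s, in which the tool goes at most 62.5 mm and 10.7 degrees, less where a joint would pass 70% of its speed; a pose out of reach is approached as far as the arm can. A call is refused whole if a number of a shift passes 0.0625 or a number of a turn 0.188, either way. A call with a gripper value outside its range is refused whole. The fingers move at their own pace and stop on an object; "grip_force" is the grip in N (left out, the last holds). Time passes only in rows, so rows that do not move let the fingers close, or fill a call up. It gives the time, the measured TCP pose, the force, the opening and the grip force at its end, in the units of the state.
- env.observe(): the state, without advancing time (a new reading comes with each control period).
- env.get_image(name): name is "side" or "top"; returns the picture (384x512x3 uint8, red, green, blue); there is no depth.
- env.calibration(name): a dict with "fx", "fy", "cx", "cy" (pixels), "k1" (the pictures are not rectified: a ray, as slopes to the right and down, at radius r is drawn at 1 + k1 r^2 times it, then the intrinsics apply), "position" and "rotation" of the camera in the world. Camera axes: x right, y down, z forward; pixel columns grow to the right and rows downward; lengths in m; the calibration is good to about 2 mm. A picture is of the moment at which its call begins. calibration takes no time and is no camera call.
- env.close_job(): hands the job in; it is judged then, once.
The state is a dict: "time_s": time; "q": joint angles; "qvel": joint speeds; "joint_efforts": joint torques, N m; "position": TCP position; "tool_rot": TCP orientation; "ft_force": force on the tool from outside, world axes, zero at the start; "wrist_torque": the same for the moment, N m; "grip_width": finger opening in m; "gripper_force": force on a finger pad.
Only numpy, scipy, OpenCV 4.12 (cv2) and the standard library are available. Lean on these libraries where they do the work, as an engineer would, in place of code of your own. Each camera call takes 0.05 s, during which the arm holds its last target. There are 200 camera calls.

## Working session

There is one attempt and no reset: what is moved stays moved. The work goes in short steps, Python scripts to look and compute and a tool call to move; the robot and the scene stay as the last step left them, time stands still between calls to the robot, and variables do not carry over. Pictures are saved under pics/ and viewed, at most 14 in all, crops included, and the job is handed in when it is done.

Besides the shell and the picture viewer there is one more tool, called after ">>>" as name(argument=value, ...) on one line, values as JSON. jog_arm: Moves the arm, as the interface text tells. Its arguments: {"type":"object","properties":{"hand":{"type":"array"},"travel":{"type":"array"},"yaw":{"type":"array"},"grip_force":{"type":"number"}},"required":["hand","travel","yaw"]}

```bash
mkdir -p pics; python3 - <<'E'
from rig import env
import cv2
for n in("top","side"):
    cv2.imwrite(f"pics/{n}0.png",cv2.resize(env.get_image(n)[:,:,::-1],(800,600),interpolation=cv2.INTER_CUBIC)); print(env.calibration(n))
print(env.observe(),env.finger_overhang)
E
```

```text
{'fx': 352.0169872999616, 'fy': 352.0169872999616, 'cx': 260.91473749116363, 'cy': 190.0881053220647, 'k1': -0.020484562240672414, 'position': array([ 0.36239807, -0.01683274,  0.86309632]), 'rotation': array([[ 0.0192659 , -0.98566039,  0.16763777],
       [-0.99978254, -0.01765415,  0.01109964],
       [-0.00798098, -0.16781516, -0.98578617]])}
{'fx': 466.64214877973825, 'fy': 466.64214877973825, 'cx': 252.1180482712228, 'cy': 192.05635559419164, 'k1': -0.1795232357941549, 'position': array([-0.1984115 ,  0.66299696,  0.72677942]), 'rotation': array([[-0.68033338, -0.4299003 ,  0.59357579],
       [-0.73273376,  0.38157977, -0.56346971],
       [ 0.01573928, -0.81828027, -0.57460392]])}
{'time_s': 0.1, 'q': array([-8.75078095e+01,  2.18373494e+01,  7.43797677e+01, -1.74795728e-03,
        8.38592620e+01, -1.23372811e+01]), 'qvel': array([-0.07753357, -0.17724325, -0.18155957,  0.00787095,  0.01539952,
        0.04890266]), 'joint_efforts': array([ 5.17532011e-03, -4.49219513e+01, -2.31657887e+01, -1.27717572e-04,
        3.63538202e-03,  8.05043328e-06]), 'position': array([ 0.14073417, -0.53143148,  0.24777524]), 'tool_rot': array([[ 9.66691036e-01,  2.55946152e-01, -8.82698386e-05],
       [ 2.55946040e-01, -9.66690154e-01,  1.33048550e-03],
       [ 2.55203059e-04, -1.30876072e-03, -9.99999111e-01]]), 'ft_force': array([ 0.79448317, -0.57246412,  0.58012293]), 'wrist_torque': array([0.04045318, 0.02857378, 0.05648147]), 'gripper_force': 0.0, 'grip_width': 0.0851515034289692} 0.017
```

View pics/top0.png

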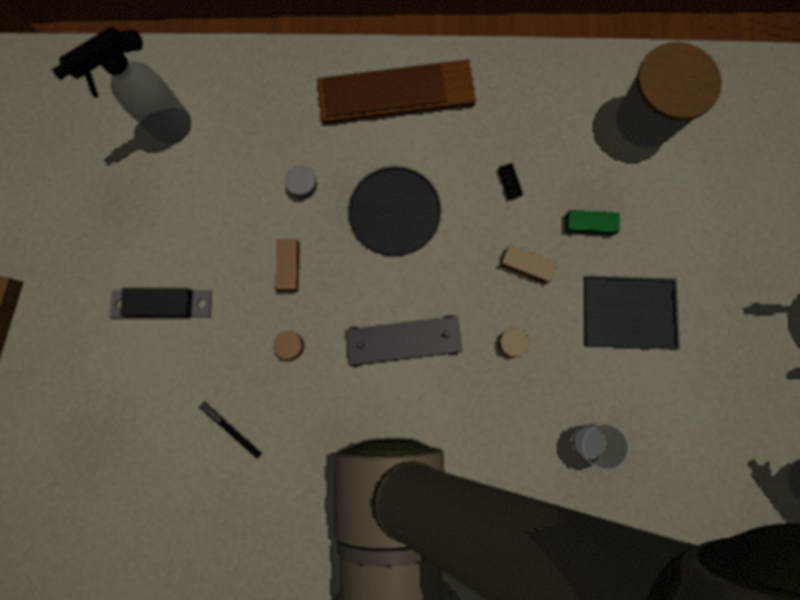

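View pics/side0.png

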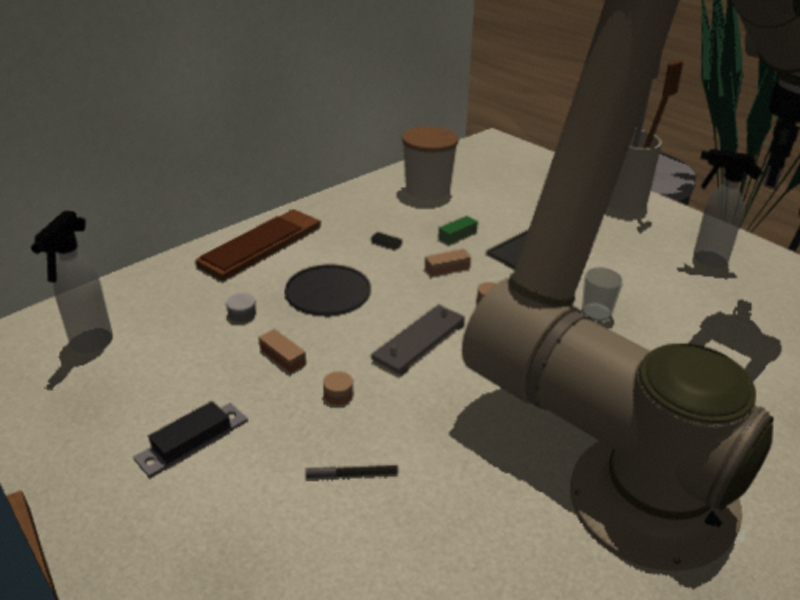

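```bash
python3 - <<'E'
from rig import env
import cv2,numpy as np
im=env.get_image("top")[:,:,::-1]; cv2.imwrite("pics/raw.png",im)
g=np.clip((im/255.)**0.6*255,0,255).astype('uint8')
for n,c in(("L",65),("R",205)):
    cv2.imwrite(f"pics/top{n}.png",cv2.resize(g[90:270,c:c+240],(800,600),interpolation=cv2.INTER_CUBIC))
E
```

```text
(no output)
```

View pics/topL.png

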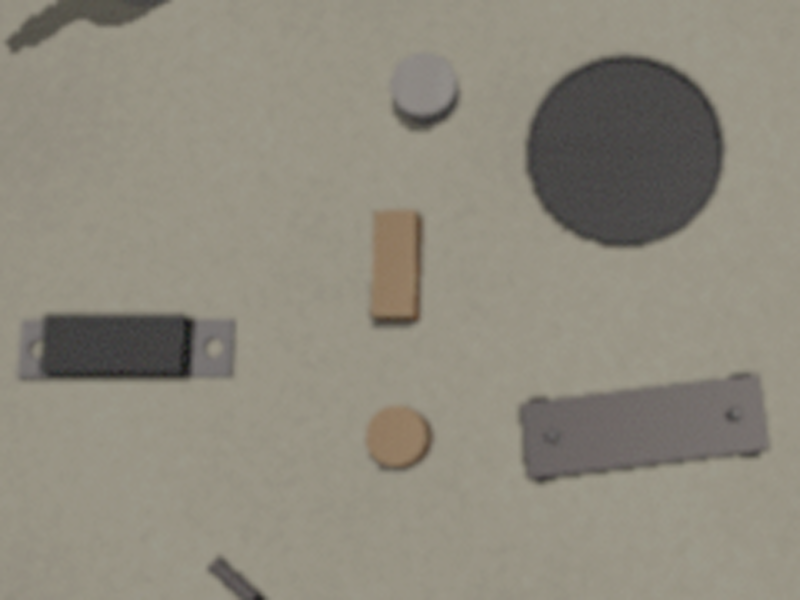

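View pics/topR.png

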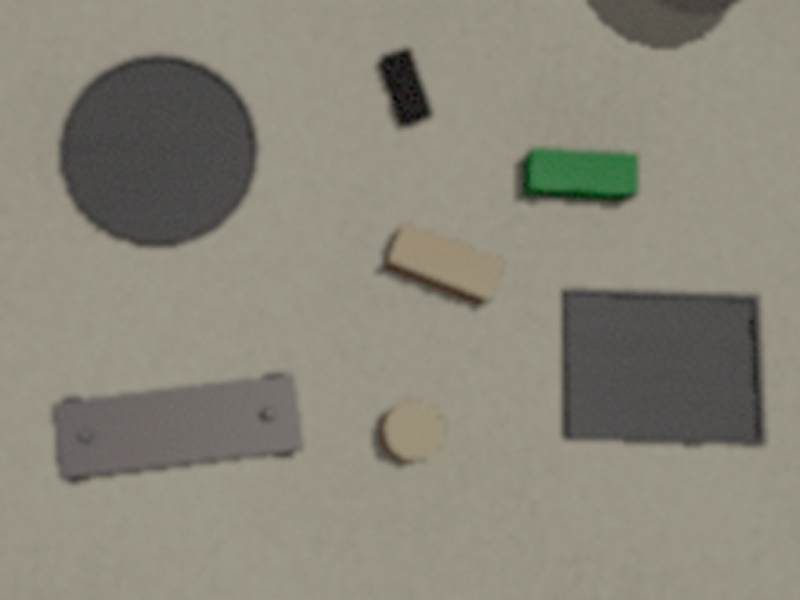

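```bash
cat > h.py <<'E'
from rig import env
import cv2,numpy as np
def world(n,px,z):
    c=env.calibration(n); K=np.array([[c['fx'],0,c['cx']],[0,c['fy'],c['cy']],[0,0,1]])
    u=cv2.undistortPoints(np.array(px,float).reshape(-1,1,2),K,np.array([c['k1'],0,0,0,0]))[:,0]
    d=np.c_[u,np.ones(len(u))]@np.array(c['rotation']).T; p=np.array(c['position'])
    return p+d*((z-p[2])/d[:,2])[:,None]
def crop(px,ox,oy,s): return (np.array(px,float)+.5)/s-.5+[ox,oy]
def state():
    o=env.observe(); R=o['tool_rot']; print(round(o['time_s'],2),o['position'].round(4),'yaw',np.degrees(np.arctan2(R[1,1],R[0,1])).round(2),o['ft_force'].round(1),round(o['grip_width'],4),round(o['gripper_force'],1),'q',o['q'].round(0))
E
cat > m.py <<'E'
from h import *
def show(n,px,z,ox,ang=None):
    w=world("top",crop(px,ox,90,10/3),z)[:,:2]
    m=w.mean(0); e=[round(1000*float(np.linalg.norm(w[i]-w[i-1]))) for i in range(len(w))]
    a=''
    if len(w)==4: v=(w[1]-w[0])+(w[2]-w[3]); a=np.degrees(np.arctan2(v[1],v[0])).round(1)
    if len(w)==2: v=w[1]-w[0];a=np.degrees(np.arctan2(v[1],v[0])).round(1)
    print(n,m.round(4),'edges',e,'ang TL->TR',a)
L,R=65,205
show('pocA',[(374,211),(418,212),(415,319),(371,318)],.026,L)
show('puckA',[(398,437)],.028,L)
show('plate',[(21,320),(236,319),(235,378),(19,378)],.006,L)
show('stone',[(45,315),(185,315),(184,377),(44,377)],.028,L)
show('holeR',[(214,348)],.003,L)
show('dish',[(527,150),(723,150)],.009,L)
show('dishv',[(624,55),(624,246)],.009,L)
show('holder',[(521,403),(760,376),(768,450),(528,477)],.016,L)
show('pins',[(552,436),(734,413)],.030,L)
show('tin',[(424,86)],.028,L)
show('pocB',[(404,226),(504,262),(489,298),(391,258)],.026,R)
show('puckB',[(414,430)],.028,R)
show('tray',[(563,290),(757,296),(763,444),(564,438)],.009,R)
show('green',[(529,149),(637,152),(636,194),(530,192)],.026,R)
state()
E
python3 m.py
```

```text
pocA [0.5536 0.184 ] edges [80, 33, 80, 32] ang TL->TR -90.4
puckA [0.4272 0.1739] edges [0] ang TL->TR 
plate [0.4907 0.3852] edges [44, 163, 44, 162] ang TL->TR -88.8
stone [0.4892 0.3847] edges [46, 104, 46, 103] ang TL->TR -89.0
holeR [0.4928 0.3213] edges [0] ang TL->TR 
dish [0.6496 0.0178] edges [149, 149] ang TL->TR -89.1
dishv [0.6503 0.0185] edges [151, 151] ang TL->TR -178.6
holder [ 0.4392 -0.0015] edges [54, 175, 54, 174] ang TL->TR -82.5
pins [ 0.4392 -0.0008] edges [130, 130] ang TL->TR -81.7
tin [0.691  0.1692] edges [0] ang TL->TR 
pocB [ 0.5629 -0.1959] edges [26, 77, 29, 76] ang TL->TR -110.7
puckB [ 0.4386 -0.1699] edges [0] ang TL->TR 
tray [ 0.4905 -0.3563] edges [110, 144, 110, 145] ang TL->TR -90.8
green [ 0.6326 -0.2981] edges [33, 80, 32, 78] ang TL->TR -90.3
0.15 [ 0.1407 -0.5315  0.2479] yaw -75.17 [-0.1 -0.5  0.8] 0.0853 0.0 q [-88.  22.  74.  -0.  84. -12.]
```

>>> jog_arm(hand=[0.06,0.06,0.06,0.06,0.06], travel=[[0.042,0.034,-0.01],[0.042,0.034,-0.01],[0.042,0.034,-0.01],[0.042,0.034,-0.01],[0.042,0.034,-0.01]], yaw=[0.095,0.095,0.095,0.095,0.095], grip_force=40)

```text
time_s: 0.78
position: [0.3519, -0.3604, 0.1979]
tool_rot: [[0.741, 0.672, -0.0], [0.672, -0.741, 0.0], [0.0, -0.0, -1.0]]
ft_force: [0.8, -1.2, -0.6]
grip_width: 0.0605
gripper_force: 0.0
```

>>> jog_arm(hand=[0.06,0.06,0.06,0.06,0.06], travel=[[0.042,0.034,-0.01],[0.042,0.034,-0.01],[0.042,0.034,-0.01],[0.042,0.034,-0.01],[0.042,0.034,-0.01]], yaw=[0.095,0.095,0.095,0.095,0.095])

```text
time_s: 1.4
position: [0.562, -0.1903, 0.1478]
tool_rot: [[0.351, 0.936, -0.0], [0.936, -0.351, 0.0], [-0.0, -0.0, -1.0]]
ft_force: [0.7, -0.8, 0.7]
grip_width: 0.06
gripper_force: 0.0
```

>>> jog_arm(hand=[0.06,0.06,0.06,0.06,0.06], travel=[[0,0,0],[0,0,0],[0,0,0],[0,0,0],[0,0,0]], yaw=[0,0,0,0,0])

```text
time_s: 2.02
position: [0.5605, -0.1922, 0.1486]
tool_rot: [[0.355, 0.935, 0.0], [0.935, -0.355, -0.0], [-0.0, 0.0, -1.0]]
ft_force: [0.5, 0.3, -0.9]
grip_width: 0.0598
gripper_force: 0.0
```

```bash
python3 -c "
from h import *
state();print(env.finger_overhang)"
```

```text
2.02 [ 0.5605 -0.1922  0.1486] yaw -20.8 [ 0.5  0.3 -0.9] 0.0598 0.0 q [-30.  31.  76.  -0.  73. -10.]
0.017
```

>>> jog_arm(hand=[0.06,0.06,0.06,0.06,0.06], travel=[[0.002,-0.004,-0.04],[0,0,-0.04],[0,0,-0.03],[0,0,-0.018],[0,0,0]], yaw=[0,0,0,0,0])

```text
time_s: 2.65
position: [0.5621, -0.1956, 0.0193]
tool_rot: [[0.355, 0.935, -0.002], [0.935, -0.355, 0.001], [0.0, -0.003, -1.0]]
ft_force: [0.6, -1.2, -0.3]
grip_width: 0.06
gripper_force: 0.0
```

>>> jog_arm(hand=[0.03,0.02,0.02,0.02,0.02], travel=[[0,0,0],[0,0,0],[0,0,0],[0,0,0],[0,0,0]], yaw=[0,0,0,0,0])

```text
time_s: 3.28
position: [0.5634, -0.1961, 0.0216]
tool_rot: [[0.354, 0.935, 0.002], [0.935, -0.354, -0.001], [-0.001, 0.003, -1.0]]
ft_force: [0.1, -0.2, 6.3]
grip_width: 0.0313
gripper_force: 41.9
```

```bash
python3 - <<'E'
from h import *
state()
im=env.get_image("side")[:,:,::-1]
cv2.imwrite("pics/s1.png",cv2.resize(im[100:250,230:430],(800,600),interpolation=cv2.INTER_CUBIC))
E
```

```text
3.27 [ 0.5634 -0.1961  0.0216] yaw -20.74 [ 0.1 -0.2  6.3] 0.0313 41.9 q [-31.  40.  83.  -0.  57. -10.]
```

View pics/s1.png

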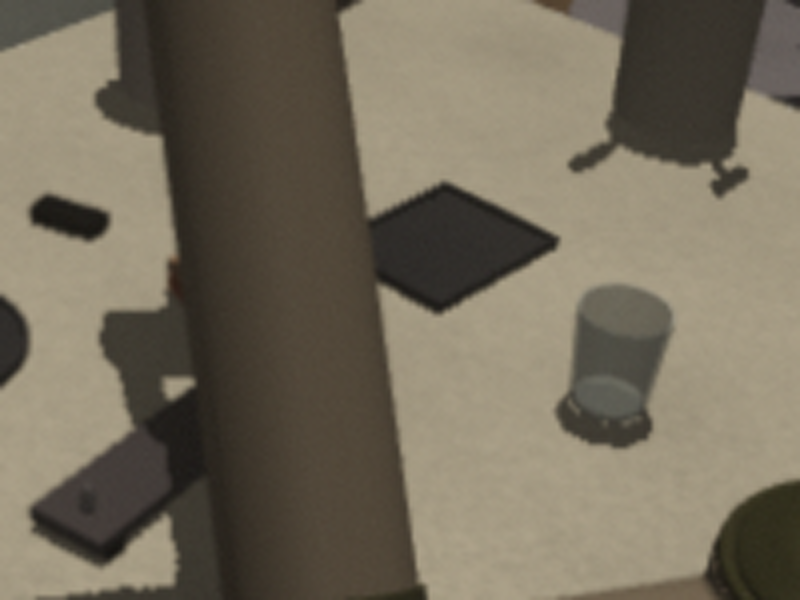

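>>> jog_arm(hand=[0.02,0.02,0.02,0.02,0.02], travel=[[0,0,0.015],[0,0,0.04],[0,0,0.045],[-0.01,-0.025,0],[-0.01,-0.025,0]], yaw=[0,0,0,-0.125,-0.125])

```text
time_s: 3.95
position: [0.5425, -0.246, 0.1218]
tool_rot: [[0.577, 0.817, 0.001], [0.817, -0.577, -0.001], [-0.0, 0.001, -1.0]]
ft_force: [-0.5, 0.4, -1.8]
grip_width: 0.0315
gripper_force: 41.0
```

>>> jog_arm(hand=[0.02,0.02,0.02,0.02,0.02], travel=[[-0.01,-0.025,0],[-0.01,-0.025,0],[-0.01,-0.025,0],[-0.01,-0.025,0],[-0.01,-0.025,0]], yaw=[-0.125,-0.125,-0.125,-0.125,-0.125])

```text
time_s: 4.58
position: [0.4922, -0.3713, 0.1211]
tool_rot: [[0.946, 0.324, 0.0], [0.324, -0.946, 0.0], [0.0, -0.0, -1.0]]
ft_force: [-0.5, 0.0, -0.5]
grip_width: 0.031
gripper_force: 41.0
```

>>> jog_arm(hand=[0.02,0.02,0.02,0.02,0.02], travel=[[-0.003,-0.0145,0],[0,0,0],[0,0,0],[0,0,-0.03],[0,0,-0.03]], yaw=[-0.125,-0.125,-0.0985,0,0])

```text
time_s: 5.2
position: [0.4898, -0.3851, 0.0606]
tool_rot: [[1.0, -0.015, 0.001], [-0.015, -1.0, -0.001], [0.001, 0.001, -1.0]]
ft_force: [0.0, 0.6, -1.7]
grip_width: 0.0311
gripper_force: 41.0
```

```bash
python3 - <<'E'
from h import *
state()
im=env.get_image("top")[:,:,::-1]
cv2.imwrite("pics/t2.png",cv2.resize(im[120:270,290:490],(800,600),interpolation=cv2.INTER_CUBIC))
E
```

```text
5.2 [ 0.4898 -0.3851  0.0606] yaw -90.84 [ 0.   0.6 -1.7] 0.0311 41.0 q [-49.  39.  76.   0.  64.  42.]
```

View pics/t2.png

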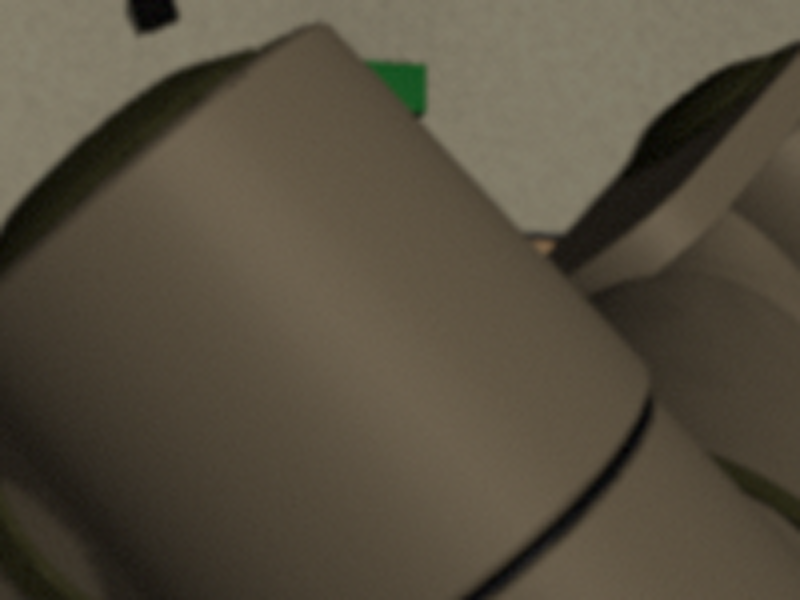

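>>> jog_arm(hand=[0.02,0.02,0.02,0.02,0.02], travel=[[0,0,-0.02],[0,0,-0.01],[0,0,-0.003],[0,0,-0.002],[0,0,0]], yaw=[0,0,0,0,0])

```text
time_s: 5.88
position: [0.4899, -0.3853, 0.0258]
tool_rot: [[1.0, -0.015, 0.0], [-0.015, -1.0, -0.001], [0.0, 0.0, -1.0]]
ft_force: [0.3, 0.3, -1.5]
grip_width: 0.031
gripper_force: 41.0
```

>>> jog_arm(hand=[0.02,0.02,0.02,0.02,0.02], travel=[[0,0,-0.0005],[0,0,-0.0005],[0,0,0],[0,0,0],[0,0,0]], yaw=[0,0,0,0,0])

```text
time_s: 6.5
position: [0.4899, -0.3853, 0.0256]
tool_rot: [[1.0, -0.015, 0.001], [-0.015, -1.0, -0.001], [0.001, 0.001, -1.0]]
ft_force: [-1.3, 2.2, 6.8]
grip_width: 0.031
gripper_force: 42.1
```

>>> jog_arm(hand=[0.034,0.038,0.038,0.038,0.038], travel=[[0,0,0],[0,0,0],[0,0,0.005],[0,0,0.045],[0,0,0.05]], yaw=[0,0,0,0,0])

```text
time_s: 7.12
position: [0.4895, -0.385, 0.1252]
tool_rot: [[1.0, -0.015, -0.001], [-0.015, -1.0, 0.001], [-0.001, -0.001, -1.0]]
ft_force: [0.6, -0.1, -0.6]
grip_width: 0.0378
gripper_force: 0.0
```

>>> jog_arm(hand=[0.06,0.06,0.06,0.06,0.06], travel=[[0.005,0.05,0],[0.005,0.05,0],[0.005,0.05,0],[0.005,0.05,0],[0.005,0.05,0]], yaw=[0,0,0,0,0])

```text
time_s: 7.75
position: [0.5148, -0.1336, 0.1247]
tool_rot: [[1.0, -0.015, 0.001], [-0.015, -1.0, -0.0], [0.001, 0.0, -1.0]]
ft_force: [0.3, -0.1, 1.1]
grip_width: 0.06
gripper_force: 0.0
```

>>> jog_arm(hand=[0.06,0.06,0.06,0.06,0.06], travel=[[0.005,0.05,0],[0.005,0.05,0],[0.005,0.05,0],[0.005,0.05,0],[0.005,0.05,0]], yaw=[0,0,0,0,0])

```text
time_s: 8.38
position: [0.5399, 0.1165, 0.1247]
tool_rot: [[1.0, -0.015, 0.001], [-0.015, -1.0, -0.0], [0.001, 0.0, -1.0]]
ft_force: [0.3, -0.7, 0.2]
grip_width: 0.0601
gripper_force: 0.0
```

>>> jog_arm(hand=[0.06,0.06,0.06,0.06,0.06], travel=[[0.0135,0.05,0],[0,0.0195,0],[0,0,-0.02],[0,0,-0.01],[0,0,0]], yaw=[0,0,0.007,0,0])

```text
time_s: 9.0
position: [0.553, 0.1836, 0.0939]
tool_rot: [[1.0, -0.009, -0.001], [-0.009, -1.0, -0.0], [-0.001, 0.0, -1.0]]
ft_force: [0.2, -0.0, 0.6]
grip_width: 0.06
gripper_force: 0.0
```

```bash
python3 - <<'E'
from h import *
state()
t=env.get_image("top")[:,:,::-1];s=env.get_image("side")[:,:,::-1]
cv2.imwrite("pics/t3.png",np.hstack([cv2.resize(t[150:270,300:460],(400,300),interpolation=cv2.INTER_CUBIC),cv2.resize(s[100:220,250:410],(400,300),interpolation=cv2.INTER_CUBIC)]))
E
```

```text
9.0 [0.553  0.1836 0.0939] yaw -90.5 [ 0.2 -0.   0.6] 0.06 0.0 q [ 7. 34. 82. -0. 65. 97.]
```

View pics/t3.png

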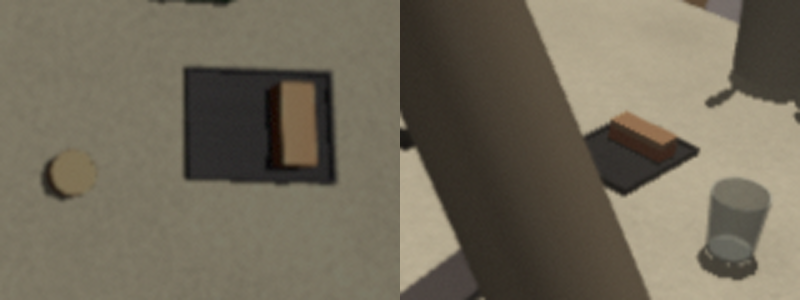

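>>> jog_arm(hand=[0.06,0.06,0.06,0.06,0.06], travel=[[0,0,-0.04],[0,0,-0.02],[0,0,-0.011],[0,0,0],[0,0,0]], yaw=[0,0,0,0,0])

```text
time_s: 9.72
position: [0.5538, 0.1844, 0.0243]
tool_rot: [[1.0, -0.008, 0.002], [-0.008, -1.0, 0.0], [0.002, -0.0, -1.0]]
ft_force: [-0.6, -0.1, 0.1]
grip_width: 0.06
gripper_force: 0.0
```

>>> jog_arm(hand=[0.03,0.02,0.02,0.02,0.02], travel=[[0,0,0],[0,0,0],[0,0,0],[0,0,0],[0,0,0]], yaw=[0,0,0,0,0])

```text
time_s: 10.35
position: [0.5536, 0.1844, 0.0242]
tool_rot: [[1.0, -0.008, 0.001], [-0.008, -1.0, 0.0], [0.001, -0.0, -1.0]]
ft_force: [-1.3, 0.3, 6.5]
grip_width: 0.0314
gripper_force: 39.9
```

>>> jog_arm(hand=[0.02,0.02,0.02,0.02,0.02], travel=[[0,0,0.015],[0,0,0.04],[0,0,0.045],[-0.005,-0.05,0],[-0.005,-0.05,0]], yaw=[0,0,0,0,-0.007])

```text
time_s: 10.98
position: [0.543, 0.0835, 0.1246]
tool_rot: [[1.0, -0.013, 0.002], [-0.013, -1.0, -0.0], [0.002, 0.0, -1.0]]
ft_force: [-0.1, -0.8, -2.6]
grip_width: 0.031
gripper_force: 39.8
```

>>> jog_arm(hand=[0.02,0.02,0.02,0.02,0.02], travel=[[-0.005,-0.05,0],[-0.005,-0.05,0],[-0.005,-0.05,0],[-0.005,-0.05,0],[-0.005,-0.05,0]], yaw=[0,0,0,0,0])

```text
time_s: 11.6
position: [0.5178, -0.1673, 0.1241]
tool_rot: [[1.0, -0.015, 0.0], [-0.015, -1.0, -0.0], [0.0, 0.0, -1.0]]
ft_force: [0.4, 0.0, -1.3]
grip_width: 0.0313
gripper_force: 39.8
```

>>> jog_arm(hand=[0.02,0.02,0.02,0.02,0.02], travel=[[-0.01,-0.05,0],[-0.01,-0.05,0],[-0.008,-0.05,0],[0,-0.011,0],[0,0,0]], yaw=[0,0,0,0,0])

```text
time_s: 12.22
position: [0.4901, -0.3266, 0.1235]
tool_rot: [[1.0, -0.015, -0.0], [-0.015, -1.0, 0.0], [-0.0, -0.0, -1.0]]
ft_force: [0.1, 0.6, -1.7]
grip_width: 0.031
gripper_force: 39.9
```

>>> jog_arm(hand=[0.02,0.02,0.02,0.02,0.02], travel=[[0,0,-0.045],[0,0,-0.035],[0,0,-0.01],[0,0,-0.004],[0,0,-0.001]], yaw=[0,0,0,0,0])

```text
time_s: 12.85
position: [0.4908, -0.3267, 0.0294]
tool_rot: [[1.0, -0.014, 0.001], [-0.014, -1.0, -0.001], [0.001, 0.001, -1.0]]
ft_force: [0.6, -0.6, -1.8]
grip_width: 0.0308
gripper_force: 39.9
```

>>> jog_arm(hand=[0.02,0.02,0.02,0.02,0.02], travel=[[0,0,-0.0005],[0,0,-0.0005],[0,0,-0.0005],[0,0,0],[0,0,0]], yaw=[0,0,0,0,0])

```text
time_s: 13.48
position: [0.4905, -0.3269, 0.0282]
tool_rot: [[1.0, -0.015, 0.001], [-0.015, -1.0, -0.001], [0.001, 0.001, -1.0]]
ft_force: [-1.8, 2.6, 9.3]
grip_width: 0.0316
gripper_force: 41.1
```

>>> jog_arm(hand=[0.034,0.038,0.038,0.038,0.038], travel=[[0,0,0],[0,0,0],[0,0,0.005],[0,0,0.045],[0,0,0.05]], yaw=[0,0,0,0,0])

```text
time_s: 14.1
position: [0.49, -0.3265, 0.1278]
tool_rot: [[1.0, -0.015, -0.001], [-0.015, -1.0, 0.001], [-0.001, -0.001, -1.0]]
ft_force: [0.4, -0.9, 0.5]
grip_width: 0.0381
gripper_force: 0.0
```

>>> jog_arm(hand=[0.07,0.07,0.07,0.07,0.07], travel=[[-0.017,0.05,0],[-0.017,0.05,0],[-0.0174,0.057,0],[0,0,-0.03],[0,0,-0.03]], yaw=[0,0,0,0,0])

```text
time_s: 14.72
position: [0.4391, -0.1693, 0.0669]
tool_rot: [[1.0, -0.014, 0.002], [-0.014, -1.0, -0.001], [0.002, 0.001, -1.0]]
ft_force: [-0.6, -0.4, 0.2]
grip_width: 0.07
gripper_force: 0.0
```

>>> jog_arm(hand=[0.07,0.07,0.07,0.07,0.07], travel=[[0,0,-0.03],[0,0,-0.01],[0,0,-0.0034],[0,0,0],[0,0,0]], yaw=[0,0,0,0,0])

```text
time_s: 15.35
position: [0.4392, -0.1699, 0.0242]
tool_rot: [[1.0, -0.015, 0.001], [-0.015, -1.0, -0.001], [0.001, 0.001, -1.0]]
ft_force: [-0.4, -0.1, 0.8]
grip_width: 0.0701
gripper_force: 0.0
```

>>> jog_arm(hand=[0.04,0.03,0.03,0.03,0.03], travel=[[0,0,0],[0,0,0],[0,0,0],[0,0,0],[0,0,0]], yaw=[0,0,0,0,0])

```text
time_s: 15.98
position: [0.439, -0.1697, 0.024]
tool_rot: [[1.0, -0.015, 0.001], [-0.015, -1.0, -0.0], [0.001, 0.0, -1.0]]
ft_force: [-0.8, 0.4, 6.1]
grip_width: 0.0426
gripper_force: 39.8
```

>>> jog_arm(hand=[0.03,0.03,0.03,0.03,0.03], travel=[[0,0,0.015],[0,0,0.04],[0,0,0.045],[0,0,0],[0,0,0]], yaw=[0,0,0,0,0])

```text
time_s: 16.6
position: [0.4384, -0.1694, 0.1228]
tool_rot: [[1.0, -0.015, -0.001], [-0.015, -1.0, 0.001], [-0.001, -0.001, -1.0]]
ft_force: [0.2, 1.6, -1.5]
grip_width: 0.0427
gripper_force: 41.0
```

>>> jog_arm(hand=[0.03,0.03,0.03,0.03,0.03], travel=[[0.041,0.0313,0],[0.041,0.0313,0],[0.041,0.0313,0],[0.041,0.0313,0],[0.041,0.0313,0]], yaw=[0,0,0,0,0])

```text
time_s: 17.23
position: [0.6445, -0.0119, 0.1212]
tool_rot: [[1.0, -0.015, -0.003], [-0.015, -1.0, 0.001], [-0.003, -0.001, -1.0]]
ft_force: [1.5, -1.4, 0.4]
grip_width: 0.0428
gripper_force: 41.0
```

>>> jog_arm(hand=[0.03,0.03,0.03,0.03,0.03], travel=[[0.041,0.0313,0],[0,0,0],[0,0,-0.03],[0,0,-0.03],[0,0,-0.02]], yaw=[0,0,0,0,0])

```text
time_s: 17.85
position: [0.6831, 0.0176, 0.0402]
tool_rot: [[1.0, -0.015, -0.005], [-0.015, -1.0, 0.001], [-0.005, -0.0, -1.0]]
ft_force: [-0.1, 0.4, -1.1]
grip_width: 0.0427
gripper_force: 41.0
```

>>> jog_arm(hand=[0.03,0.03,0.03,0.03,0.03], travel=[[0,0,-0.01],[0,0,-0.004],[0,0,-0.001],[0,0,-0.0005],[0,0,-0.0005]], yaw=[0,0,0,0,0])

```text
time_s: 18.48
position: [0.6851, 0.0181, 0.0281]
tool_rot: [[1.0, -0.015, 0.001], [-0.015, -1.0, -0.0], [0.001, 0.0, -1.0]]
ft_force: [-1.5, 0.4, 3.1]
grip_width: 0.0426
gripper_force: 41.4
```

>>> jog_arm(hand=[0.03,0.03,0.03,0.03,0.03], travel=[[0,0,-0.0005],[0,0,0],[0,0,0],[0,0,0],[0,0,0]], yaw=[0,0,0,0,0])

```text
time_s: 19.1
position: [0.6851, 0.0181, 0.0281]
tool_rot: [[1.0, -0.015, 0.001], [-0.015, -1.0, -0.0], [0.001, 0.0, -1.0]]
ft_force: [-2.3, 0.2, 6.1]
grip_width: 0.0426
gripper_force: 41.7
```

>>> jog_arm(hand=[0.045,0.049,0.049,0.049,0.049], travel=[[0,0,0],[0,0,0],[0,0,0.005],[0,0,0.045],[0,0,0.05]], yaw=[0,0,0,0,0])

```text
time_s: 19.73
position: [0.6845, 0.0182, 0.1278]
tool_rot: [[1.0, -0.015, -0.001], [-0.015, -1.0, 0.0], [-0.001, -0.0, -1.0]]
ft_force: [0.7, 0.0, 0.3]
grip_width: 0.0488
gripper_force: 0.0
```

>>> jog_arm(hand=[0.07,0.07,0.07,0.07,0.07], travel=[[-0.043,0.026,0],[-0.043,0.026,0],[-0.043,0.026,0],[-0.043,0.026,0],[-0.043,0.026,0]], yaw=[0,0,0,0,0])

```text
time_s: 20.35
position: [0.4685, 0.1488, 0.1273]
tool_rot: [[1.0, -0.015, 0.001], [-0.015, -1.0, 0.0], [0.001, -0.0, -1.0]]
ft_force: [-0.4, 0.6, 0.3]
grip_width: 0.0698
gripper_force: 0.0
```

>>> jog_arm(hand=[0.07,0.07,0.07,0.07,0.07], travel=[[-0.0425,0.026,0],[0,0,-0.03],[0,0,-0.03],[0,0,-0.03],[0,0,-0.01]], yaw=[0,0,0,0,0])

```text
time_s: 20.98
position: [0.427, 0.1741, 0.0261]
tool_rot: [[1.0, -0.015, -0.002], [-0.015, -1.0, -0.0], [-0.002, 0.0, -1.0]]
ft_force: [1.1, -0.7, 0.3]
grip_width: 0.0697
gripper_force: 0.0
```

>>> jog_arm(hand=[0.07,0.07,0.04,0.03,0.03], travel=[[0,0,-0.0035],[0,0,0],[0,0,0],[0,0,0],[0,0,0]], yaw=[0,0,0,0,0])

```text
time_s: 21.6
position: [0.4277, 0.1742, 0.0243]
tool_rot: [[1.0, -0.015, 0.002], [-0.015, -1.0, 0.0], [0.002, -0.0, -1.0]]
ft_force: [-2.4, -0.4, 7.1]
grip_width: 0.043
gripper_force: 39.7
```

>>> jog_arm(hand=[0.03,0.03,0.03,0.03,0.03], travel=[[0,0,0],[0,0,0],[0,0,0.015],[0,0,0.04],[0,0,0.045]], yaw=[0,0,0,0,0])

```text
time_s: 22.22
position: [0.427, 0.174, 0.1246]
tool_rot: [[1.0, -0.015, -0.001], [-0.015, -1.0, -0.0], [-0.001, 0.0, -1.0]]
ft_force: [0.5, 0.4, -0.7]
grip_width: 0.0426
gripper_force: 40.9
```

>>> jog_arm(hand=[0.03,0.03,0.03,0.03,0.03], travel=[[0.0374,-0.0312,0],[0.0374,-0.0312,0],[0.0374,-0.0312,0],[0.0374,-0.0312,0],[0.0374,-0.0312,0]], yaw=[0,0,0,0,0])

```text
time_s: 22.85
position: [0.6153, 0.017, 0.1237]
tool_rot: [[1.0, -0.015, 0.0], [-0.015, -1.0, 0.0], [0.0, -0.0, -1.0]]
ft_force: [-0.3, 1.2, 0.1]
grip_width: 0.0428
gripper_force: 41.0
```

>>> jog_arm(hand=[0.03,0.03,0.03,0.03,0.03], travel=[[0,0,0],[0,0,-0.03],[0,0,-0.03],[0,0,-0.02],[0,0,-0.01]], yaw=[0,0,0,0,0])

```text
time_s: 23.48
position: [0.6135, 0.0188, 0.0327]
tool_rot: [[1.0, -0.014, -0.002], [-0.014, -1.0, 0.0], [-0.002, -0.0, -1.0]]
ft_force: [-0.8, 0.6, -0.9]
grip_width: 0.0426
gripper_force: 41.0
```

>>> jog_arm(hand=[0.03,0.03,0.03,0.03,0.03], travel=[[0,0,-0.004],[0,0,-0.001],[0,0,-0.0005],[0,0,-0.0005],[0,0,-0.0005]], yaw=[0,0,0,0,0])

```text
time_s: 24.1
position: [0.6146, 0.0181, 0.0284]
tool_rot: [[1.0, -0.015, 0.001], [-0.015, -1.0, -0.0], [0.001, 0.0, -1.0]]
ft_force: [-4.6, -0.1, 12.0]
grip_width: 0.0425
gripper_force: 42.1
```

>>> jog_arm(hand=[0.03,0.03,0.03,0.03,0.03], travel=[[0,0,0],[0,0,0],[0,0,0],[0,0,0],[0,0,0]], yaw=[0,0,0,0,0])

```text
time_s: 24.72
position: [0.6146, 0.0181, 0.0283]
tool_rot: [[1.0, -0.015, 0.001], [-0.015, -1.0, -0.0], [0.001, 0.0, -1.0]]
ft_force: [-3.5, 0.8, 9.6]
grip_width: 0.0423
gripper_force: 42.0
```

>>> jog_arm(hand=[0.045,0.049,0.049,0.049,0.049], travel=[[0,0,0],[0,0,0],[0,0,0.005],[0,0,0.045],[0,0,0.05]], yaw=[0,0,0,0,0])

```text
time_s: 25.35
position: [0.6141, 0.0181, 0.1279]
tool_rot: [[1.0, -0.015, -0.001], [-0.015, -1.0, 0.0], [-0.001, -0.0, -1.0]]
ft_force: [0.3, -0.4, -0.1]
grip_width: 0.0486
gripper_force: 0.0
```

```bash
python3 - <<'E'
import cv2,numpy as np
im=cv2.imread("pics/raw.png"); g=np.clip((im/255.)**0.6*255,0,255).astype('uint8')
a=cv2.resize(g[180:208,66:146],(800,280),interpolation=cv2.INTER_CUBIC)
b=cv2.resize(g[200:238,218:298],(800,380)[:2],interpolation=cv2.INTER_CUBIC)
b=cv2.resize(g[202:234,218:298],(800,320),interpolation=cv2.INTER_CUBIC)
cv2.imwrite("pics/bh.png",np.vstack([a,b]))
E
```

```text
(no output)
```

View pics/bh.png

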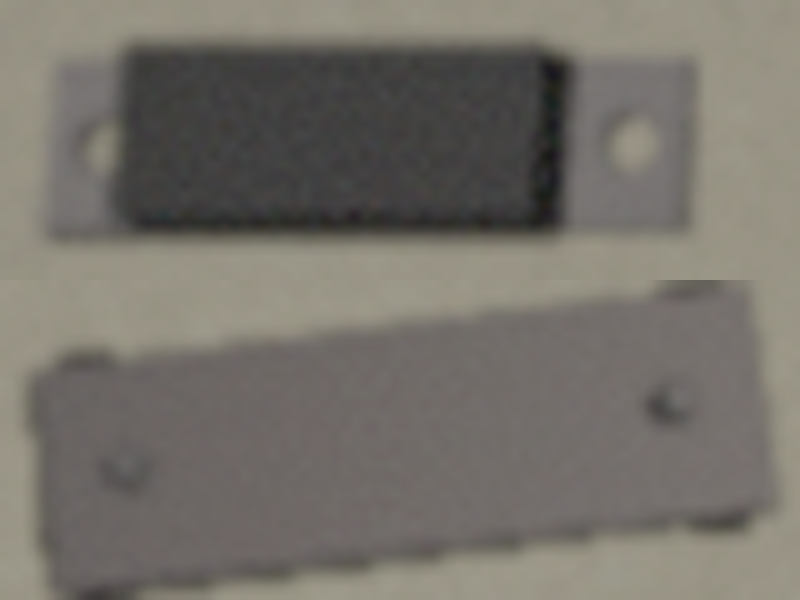

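```bash
cat > m2.py <<'E'
from h import *
def show(n,px,z,o):
    w=world("top",crop(px,*o,10),z)[:,:2]
    v=(w[1]-w[0])+((w[2]-w[3]) if len(w)==4 else 0) if len(w)>1 else np.ones(2)
    print(n,w.mean(0).round(4),[round(1000*float(np.linalg.norm(w[i]-w[i-1])),1) for i in range(len(w))],np.degrees(np.arctan2(v[1],v[0])).round(2))
B,H=(66,180),(218,202)
show('plate',[(53,60),(695,60),(690,234),(45,237)],.006,B)
show('stone',[(127,45),(545,45),(537,222),(122,220)],.028,B)
show('holeR',[(634,140)],.003,B)
show('holder',[(38,98),(750,10),(772,228),(58,305)],.016,H)
show('tips',[(128,186),(680,122)],.032,H)
show('pinbase',[(124,190),(668,126)],.022,H)
E
python3 m2.py
```

```text
plate [0.4905 0.3861] [44.7, 162.2, 43.7, 161.5] -88.82
stone [0.4907 0.3852] [43.1, 103.0, 43.4, 101.4] -89.1
holeR [0.494  0.3211] [0.0] 45.0
holder [ 0.4393 -0.0016] [50.1, 173.8, 53.0, 172.2] -82.32
tips [ 0.4392 -0.0018] [131.4, 131.4] -82.31
pinbase [4.391e-01 3.000e-04] [131.1, 131.1] -82.22
```

>>> jog_arm(hand=[0.07,0.07,0.07,0.07,0.07], travel=[[-0.0123,0.0368,0],[-0.0123,0.0368,0],[-0.0123,0.0368,0],[-0.0123,0.0368,0],[-0.0123,0.0368,0]], yaw=[0.1604,0.1604,0.1604,0.1604,0.1604])

```text
time_s: 25.98
position: [0.5524, 0.2033, 0.1273]
tool_rot: [[0.702, 0.712, 0.0], [0.712, -0.702, 0.0], [0.0, 0.0, -1.0]]
ft_force: [0.3, 1.7, -0.0]
grip_width: 0.0699
gripper_force: 0.0
```

>>> jog_arm(hand=[0.07,0.07,0.07,0.07,0.07], travel=[[-0.0123,0.0368,0],[-0.0123,0.0368,0],[-0.0123,0.0368,0],[-0.0123,0.0368,0],[-0.0123,0.0368,0]], yaw=[0.1604,0.1604,0.1604,0.1604,0.1604])

```text
time_s: 26.6
position: [0.4909, 0.3873, 0.1272]
tool_rot: [[-0.024, 1.0, 0.0], [1.0, 0.024, 0.0], [0.0, 0.0, -1.0]]
ft_force: [-1.0, 0.3, -0.1]
grip_width: 0.0703
gripper_force: 0.0
```

>>> jog_arm(hand=[0.07,0.07,0.07,0.07,0.07], travel=[[0,0,0],[0,0,-0.04],[0,0,-0.02],[0,0,0],[0,0,0]], yaw=[0,0,0,0,0])

```text
time_s: 27.22
position: [0.4921, 0.3859, 0.0681]
tool_rot: [[-0.017, 1.0, 0.002], [1.0, 0.017, 0.001], [0.001, 0.002, -1.0]]
ft_force: [-0.2, -0.5, -0.0]
grip_width: 0.0698
gripper_force: 0.0
```

```bash
python3 - <<'E'
from h import *
state()
t=env.get_image("top")[:,:,::-1];s=env.get_image("side")[:,:,::-1]
cv2.imwrite("pics/t4.png",np.hstack([cv2.resize(t[90:240,210:450],(400,250),interpolation=cv2.INTER_CUBIC),cv2.resize(s[160:320,40:296],(400,250),interpolation=cv2.INTER_CUBIC)]))
E
```

```text
27.23 [0.4921 0.3859 0.0681] yaw 1.0 [-0.2 -0.5 -0. ] 0.0698 0.0 q [27. 39. 76. -0. 65. 26.]
```

View pics/t4.png

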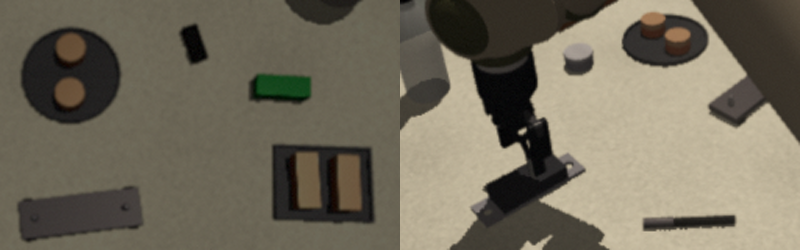

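>>> jog_arm(hand=[0.07,0.07,0.07,0.07,0.07], travel=[[-0.001,0,-0.03],[0,0,-0.01],[0,0,-0.004],[0,0,0],[0,0,0]], yaw=[0,0,0,0,0])

```text
time_s: 27.95
position: [0.4907, 0.3863, 0.0237]
tool_rot: [[-0.019, 1.0, 0.001], [1.0, 0.019, 0.001], [0.001, 0.001, -1.0]]
ft_force: [-0.3, 0.5, 0.9]
grip_width: 0.0702
gripper_force: 0.0
```

>>> jog_arm(hand=[0.04,0.03,0.03,0.03,0.03], travel=[[0,0,0],[0,0,0],[0,0,0],[0,0,0],[0,0,0]], yaw=[0,0,0,0,0], grip_force=60)

```text
time_s: 28.58
position: [0.491, 0.3864, 0.0239]
tool_rot: [[-0.018, 1.0, 0.002], [1.0, 0.018, 0.001], [0.001, 0.002, -1.0]]
ft_force: [1.1, -0.1, 6.3]
grip_width: 0.0426
gripper_force: 63.9
```

>>> jog_arm(hand=[0.03,0.03,0.03,0.03,0.03], travel=[[0,0,0.01],[0,0,0.03],[0,0,0.04],[0,0,0.02],[0,0,0]], yaw=[0,0,0,0,0])

```text
time_s: 29.2
position: [0.4904, 0.3863, 0.1241]
tool_rot: [[-0.019, 1.0, 0.002], [1.0, 0.019, 0.001], [0.001, 0.002, -1.0]]
ft_force: [-0.4, -0.6, -4.5]
grip_width: 0.0425
gripper_force: 62.8
```

```bash
python3 - <<'E'
from h import *
state()
E
```

```text
29.2 [0.4904 0.3863 0.1241] yaw 1.07 [-0.4 -0.6 -4.5] 0.0425 62.8 q [27. 35. 72.  0. 72. 26.]
```

>>> jog_arm(hand=[0.03,0.03,0.03,0.03,0.03], travel=[[-0.0064,-0.0484,0],[-0.0064,-0.0484,0],[-0.0064,-0.0484,0],[-0.0064,-0.0484,0],[-0.0064,-0.0484,0]], yaw=[0.0144,0.0144,0.0144,0.0144,0.0144])

```text
time_s: 29.82
position: [0.4572, 0.1427, 0.1217]
tool_rot: [[-0.091, 0.996, -0.003], [0.996, 0.091, -0.0], [0.0, -0.003, -1.0]]
ft_force: [0.5, -0.7, -4.3]
grip_width: 0.0427
gripper_force: 62.7
```

>>> jog_arm(hand=[0.03,0.03,0.03,0.03,0.03], travel=[[-0.0064,-0.0484,0],[-0.0064,-0.0484,0],[-0.0064,-0.0484,0],[0,0,-0.03],[0,0,-0.03]], yaw=[0.0144,0.0144,0.0144,0,0])

```text
time_s: 30.45
position: [0.4384, -0.0015, 0.0615]
tool_rot: [[-0.132, 0.991, -0.001], [0.991, 0.132, 0.0], [0.001, -0.001, -1.0]]
ft_force: [-0.5, -0.1, -5.0]
grip_width: 0.0428
gripper_force: 62.8
```

>>> jog_arm(hand=[0.03,0.03,0.03,0.03,0.03], travel=[[0,0,-0.002],[0,0,0],[0,0,0],[0,0,0],[0,0,0]], yaw=[0,0,0,0,0])

```text
time_s: 31.08
position: [0.4393, -0.001, 0.0613]
tool_rot: [[-0.133, 0.991, 0.001], [0.991, 0.133, -0.0], [-0.0, 0.001, -1.0]]
ft_force: [0.3, 1.4, -4.9]
grip_width: 0.0425
gripper_force: 63.3
```

```bash
python3 - <<'E'
from h import *
state()
t=env.get_image("top")[:,:,::-1];s=env.get_image("side")[:,:,::-1]
f=lambda a:np.clip((a/255.)**.6*255,0,255)
cv2.imwrite("pics/t5.png",np.vstack([cv2.resize(f(t[195:240,205:310]),(700,300),interpolation=cv2.INTER_CUBIC),cv2.resize(f(s[180:240,220:340]),(600,300),interpolation=cv2.INTER_CUBIC).__class__ and np.pad(cv2.resize(f(s[180:240,220:340]),(600,300),interpolation=cv2.INTER_CUBIC),((0,0),(0,100),(0,0)))]))
E
```

```text
31.07 [ 0.4393 -0.001   0.0613] yaw 7.67 [ 0.3  1.4 -4.9] 0.0425 63.3 q [-16.  26. 107.   0.  48. -23.][ WARN:0@1.077] global loadsave.cpp:1063 imwrite_ Unsupported depth image for selected encoder is fallbacked to CV_8U.
```

View pics/t5.png

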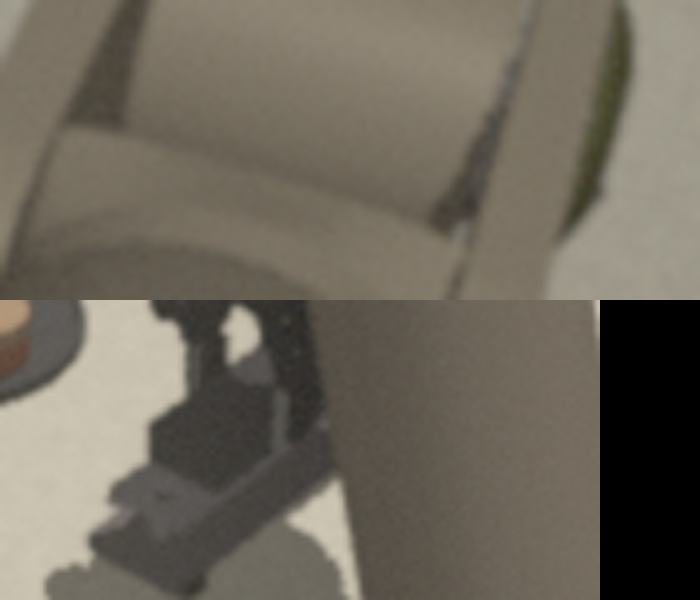

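>>> jog_arm(hand=[0.03,0.03,0.03,0.03,0.03], travel=[[0,0,-0.003],[0,0,-0.002],[0,0,-0.002],[0,0,-0.001],[0,0,0]], yaw=[0,0,0,0,0])

```text
time_s: 31.8
position: [0.4391, -0.0011, 0.0529]
tool_rot: [[-0.133, 0.991, -0.0], [0.991, 0.133, 0.0], [0.0, -0.0, -1.0]]
ft_force: [0.5, -0.3, -4.7]
grip_width: 0.043
gripper_force: 63.4
```

>>> jog_arm(hand=[0.03,0.03,0.03,0.03,0.03], travel=[[0,0,-0.001],[0,0,-0.001],[0,0,-0.001],[0,0,-0.001],[0,0,0]], yaw=[0,0,0,0,0])

```text
time_s: 32.42
position: [0.4392, -0.0011, 0.0489]
tool_rot: [[-0.133, 0.991, 0.0], [0.991, 0.133, -0.0], [-0.0, 0.0, -1.0]]
ft_force: [-0.5, 0.0, -5.2]
grip_width: 0.0427
gripper_force: 63.4
```

Past the taper with no contact force, so the holes are aligned with the pins. Lowering to just above the seat.

>>> jog_arm(hand=[0.03,0.03,0.03,0.03,0.03], travel=[[0,0,-0.002],[0,0,-0.002],[0,0,-0.002],[0,0,-0.0015],[0,0,-0.0005]], yaw=[0,0,0,0,0])

```text
time_s: 33.05
position: [0.4393, -0.0011, 0.0409]
tool_rot: [[-0.133, 0.991, 0.0], [0.991, 0.133, -0.0], [-0.0, 0.0, -1.0]]
ft_force: [0.8, -0.7, -4.0]
grip_width: 0.0428
gripper_force: 63.5
```

>>> jog_arm(hand=[0.03,0.03,0.03,0.03,0.03], travel=[[0,0,-0.0005],[0,0,-0.0005],[0,0,-0.0005],[0,0,0],[0,0,0]], yaw=[0,0,0,0,0])

```text
time_s: 33.67
position: [0.4393, -0.0011, 0.0398]
tool_rot: [[-0.133, 0.991, 0.001], [0.991, 0.133, -0.0], [-0.0, 0.001, -1.0]]
ft_force: [-0.8, -0.7, 6.0]
grip_width: 0.0431
gripper_force: 64.6
```

>>> jog_arm(hand=[0.045,0.05,0.055,0.055,0.055], travel=[[0,0,0],[0,0,0],[0,0,0],[0,0,0.005],[0,0,0.045]], yaw=[0,0,0,0,0])

```text
time_s: 34.3
position: [0.4381, -0.0008, 0.0887]
tool_rot: [[-0.133, 0.991, -0.005], [0.991, 0.133, 0.001], [0.002, -0.005, -1.0]]
ft_force: [0.0, -0.5, -0.5]
grip_width: 0.0548
gripper_force: 0.0
```

>>> jog_arm(hand=[0.055,0.055,0.055,0.055,0.055], travel=[[0,0,0.06],[0,0,0.06],[0,-0.05,0],[0,-0.06,0],[0,-0.06,0]], yaw=[0,0,0,0,0])

```text
time_s: 34.92
position: [0.4388, -0.1727, 0.21]
tool_rot: [[-0.134, 0.991, 0.001], [0.991, 0.134, -0.0], [-0.0, 0.001, -1.0]]
ft_force: [1.0, -0.1, -0.1]
grip_width: 0.0549
gripper_force: 0.0
```

>>> jog_arm(hand=[0.055,0.055,0.055,0.055,0.055], travel=[[-0.02,-0.05,0],[-0.03,-0.05,0],[-0.03,-0.05,0],[-0.03,-0.05,0],[0,0,0]], yaw=[0,0,0,0,0])

```text
time_s: 35.55
position: [0.3272, -0.3738, 0.2094]
tool_rot: [[-0.128, 0.992, -0.0], [0.992, 0.128, -0.0], [-0.0, -0.0, -1.0]]
ft_force: [-0.0, -0.4, 0.7]
grip_width: 0.0548
gripper_force: 0.0
```

```bash
python3 - <<'E'
from h import *
state()
t=env.get_image("top")[:,:,::-1];s=env.get_image("side")[:,:,::-1]
f=lambda a:np.clip((a/255.)**.6*255,0,255).astype('uint8')
cv2.imwrite("pics/t6.png",np.hstack([cv2.resize(f(t[80:300,170:460]),(400,303),interpolation=cv2.INTER_CUBIC),cv2.resize(f(s[160:251,200:320]),(400,303),interpolation=cv2.INTER_CUBIC)]))
E
```

```text
35.55 [ 0.3272 -0.3738  0.2094] yaw 7.37 [-0.  -0.4  0.7] 0.0548 0.0 q [-62.  18.  86.  -0.  75. -70.]
```

View pics/t6.png

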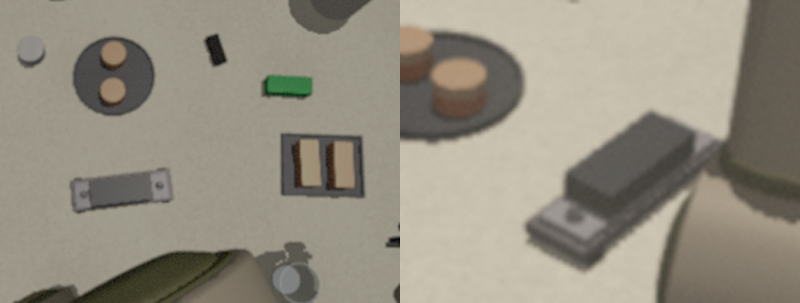

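```bash
python3 -c "
from rig import env
print(env.close_job())"
```

```text
the job is handed in; nothing more can be done
None
```

The job is handed in: both pocket stones lie flat side by side in the tray, both pucks lie flat in the dish, and the bench stone sits home on the holder with both pins through its holes; the tin and the glass were left standing, at about 36 s of the 128 s allowed.

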